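# Select the lamp channel and hold the run lever at mid travel

### The job

First turn the selector knob on the beige console to the click stop marked with three dots. Then press the pad of the spring-loaded hold-to-run lever down with the gripper's fingers until the lever is level, half way down at the long middle mark of its scale plate, and finish while still holding it there; never push it to its bottom stop, and leave the bottle, swab pot and cassette where they are.

Things in the scene. Friction and masses are not known exactly. Their poses are not given: they have to be found in the camera images.
- console: Beige metal console, fixed, 170 (x) x 190 (y) x 70 mm high, on the left or the right, yaw within 0.4 rad; origin at the centre of its underside, its x pointing away from the robot at yaw 0. The knob's axis is 20 mm to -x of the centre. The knob's pointer (and grip bar) lies at the angle 0.945 minus selector from the console's +x towards its +y.
- selector (a joint): Selector knob angle, rad, growing clockwise seen from above. Click stops at 0, 0.63, 1.26 and 1.89, marked on the lid by rows of one, two, three and four black dots (left to right seen from the -x side); the target, three dots, is 1.26. Starts at or near the first or second stop; hard limits -0.08 and 1.97. A click takes up to about 0.07 N m; let go near a stop, it falls into it.
- selector_grip (a point): Point on the knob's vertical axis, 100 mm above the table, at gripping height. Black knob: a disc 52 mm across and 8 mm high with an upright grip bar 50 mm long, 14 mm thick, from 80 to 112 mm above the table. The point turns with the knob; its x axis runs along the bar to the end with the white pointer line.
- three_dots (a point): Middle of the row of three dots (each 8 mm across) on the console's lid, 70 mm above the table, 57.5 mm from the knob's axis.
- fixture: Lever stand, fixed: grey base 210 (x) x 90 (y) x 12 mm, origin at the centre of its underside, yaw within 0.4 rad. Two cheeks (105 mm high) carry the pivot 70 mm to +x, 85 mm above the table, axis along y. A scale plate 46 mm long, to 117 mm high, stands 36 mm to +y, 4 mm to -x, with black marks short, long, short: top stop, middle, bottom stop; a pin on the lever points at them.
- lever (a joint): Angle of the lever from its upper rest, rad, growing as the pad is pressed down: 0 at rest (pad end raised, 0.25 rad above level), 0.25 level (the goal, half travel), 0.50 bottom stop. A spring returns it: pressing on the pad takes about 3 N at rest, 5 N level, 8 N at the bottom.
- lever_pad (a point): Centre of the upper face of the black ribbed pad (46 x 46 x 14 mm) at the lever's free end, which points to the fixture's -x. 130 mm from the pivot, 10 mm above the lever's middle line; about 127 mm above the table at rest, 95 mm when level. The point turns with the lever.
- solvent: White plastic bottle, 60 mm across, 150 mm high; origin at the centre of its underside. Leave alone.
- swab_pot: White round pot, 64 mm across, 70 mm high, with wooden swabs standing to 125 mm; origin at the centre of its underside. Leave alone.
- cassette: Grey flat cleaning cassette, 100 x 70 x 34 mm; origin at the centre of its underside. Leave alone.
There are look-alikes about, which are no part of the job. Leave any green look-alike of the fixture alone.

How it is judged (in metres and radians):
On the way, in this order (a step that is already met when the one before it is completed fails the run):
1. the selector is at the three-dot stop (value of joint selector between 1.06 and 1.46 rad), for 0.3 s.
2. then the lever is held level by the fingers (value of joint lever between 0.18 and 0.32 rad and contact force between lever and the fingers above 1 N), for 0.5 s.
At the end, for the whole second after the job is handed in: The selector is within 0.2 rad of the three-dot stop (1.26) and the lever is still held by the gripper's fingers (over 1 N) within 0.07 rad of level (joint 0.18 to 0.32, about 9 mm up or down at the pad) (all of step 1 and all of step 2 and velocity of joint lever between -0.1 and 0.1 rad/s); the arm keeps its last pose, push and grip.
It fails at once if the lever is pushed to its bottom stop (value of joint lever above 0.45 rad).
It fails at once if the lever is pressed before the selector is at three dots (value of joint lever above 0.12 rad and not (value of joint selector between 1.06 and 1.46 rad)).
It fails at once if the solvent bottle is moved (30 mm) or tipped (distance of solvent from where it was at the start of the episode above 0.03 m or angle between solvent's own z axis and vertical above 0.3 rad).
It fails at once if the swab pot is moved (30 mm) or tipped (distance of swab_pot from where it was at the start of the episode above 0.03 m or angle between swab_pot's own z axis and vertical above 0.3 rad).
It fails at once if the cleaning cassette is moved (30 mm) or tipped (distance of cassette from where it was at the start of the episode above 0.03 m or angle between cassette's own z axis and vertical above 0.3 rad).
It also fails if it takes over 48 s, if anything falls off the work surface, if the arm or the gripper's body presses on something with over 40 N, if the wrist force passes 120 N, or if a joint passes its speed limit or range.

### The arm

A 6-joint arm with a two-finger parallel gripper is mounted at the origin on the work surface. World frame = base frame: x ahead of the robot, y to its left, z up, the work surface at z = 0. Lengths are in mm, angles in rad, forces in N, time in s.
With the tool pointing down it reaches from about 350 to 875 mm from the base axis. Payload 4.2 kg.
Tool frame: the origin (TCP) lies midway between the tips of the shut fingers; the grasp point (between the pads) lies 19 mm behind it (arm.grip_depth is the distance from the TCP to the grasp point, in mm); z points along the fingers, x is the direction in which the jaws open and shut, and the axes are right-handed (so a half turn about z gives the same grasp; the last joint's range is limited). The gripper opens to 85 mm and grips with 20 to 120 N. Pads are 22 mm wide; open, the fingers measure 114 mm over their backs; the gripper's body (76 mm by 85 mm) begins 54 mm behind the grasp point. The pads swing forward as they close: fully open they stand 13 mm farther back than shut.
Start: joints at [1.466, 0.385, 0.008, 0, -1.194, -0.259], TCP at [222.36, 584.085, 231.312] pointing down, gripper open.
Joint ranges: [-3.14, 3.14], [-1.21, 2.06], [-1.07, 1.41], [-3.16, 2.05], [-2.99, -0.16], [-3.1, 3.1]. Speed limits (rad/s): [2.79, 2.79, 3.14, 3.14, 3.14, 3.14].

### API

Orientations are given as a unit quaternion [x, y, z, w].
In Python, from bench import arm, eyes, find_in, silhouettes gives the robot as it stands. The module is installed in compiled form; this text tells all that it offers.
- The arm moves only by the tool play_rows, never from a script. Its arguments are lists of equal length, an entry for each row: "offset": the shift along the world's x, y, z in mm, a list of three; "turn": the turn about the world's z in rad. In form: {"offset": [[x, y, z], ...], "turn": [turn, ...]}. A call has 1 to 12 rows; each row shifts and turns the pose as measured when the row begins; what a row does not reach is not made up. A row lasts 1/10 s, in which the tool goes at most 50 mm and 8.59 degrees, less where a joint would pass 70% of its speed; a pose out of reach is approached as far as the arm can. A call is refused whole if a number of a shift passes 50 or a number of a turn 0.15, either way. A call with a gripper value outside its range is refused whole. "grip" is the gripper's target within -1 to 1 (fully open at 1, half-way at 0, shut at -1), set as the call begins (left out, the last holds). The fingers move at their own pace and stop on an object; the grip force is fixed at half the most. Time passes only in rows, so rows that do not move let the fingers close. It gives the time, the measured TCP pose, the force and the opening at its end, in the units of the state.
- arm.read_state(): the state, without advancing time (a new reading comes with each control period).
- eyes.get_image(name): name is "scene" or "side" or "wrist"; returns (picture, depth): 420x560x3 uint8, red, green, blue; 420x560 float32, mm along the optical axis (not along the pixel's ray), 0 where there is no reading.
- eyes.camera_params(name): a dict with "camera_matrix" (3x3 intrinsics, pixels), "camera_from_world" (4x4, takes a point from world to camera coordinates). Camera axes: x right, y down, z forward; pixel columns grow to the right and rows downward; lengths in mm; the calibration is good to about 2 mm. A picture is of the moment at which its call begins: read the wrist's pose just before it. camera_params takes no time and is no camera call; for the wrist camera it gives the pose at the moment of the call.
- arm.job_done(): hands the job in, once; it reports no verdict.
Trained networks look in the newest picture that a camera, given by its name, has taken for a name from the list of things; names that differ only in an ending like _2 or _b are one class to them, and where a whole thing is asked for, a point or a joint stands for the part that bears it (a point fixed in the world has none). Each returns a list of dicts, best first, with "score" (0 to 1); they miss things now and then, are a little off and sometimes report something else, mostly with a low value. They report only what shows in the picture. A call takes as long as a camera call. They do not tell look-alikes from the thing itself.
- find_in(camera, query): "bbox" ([centre column, centre row, width, height] in pixels, round what is visible of it).
- silhouettes(camera, query): "mask" (420x560 bool, what is visible of it) and "bbox" ([centre column, centre row, width, height] in pixels, round what is visible of it).
The state is a dict: "clock": time; "joints": joint angles; "joint_vel": joint speeds; "joint_efforts": joint torques, N m; "position": TCP position; "ee_rot": TCP orientation; "contact_force": force on the tool from outside, world axes, zero at the start; "wrist_torque": the same for the moment, N m; "gripper_width": finger opening in mm.
Only numpy, scipy, OpenCV 4.12 (cv2) and the standard library are available. Lean on these libraries where they do the work, as an engineer would, in place of code of your own. Each camera call takes 0.05 s, during which the arm holds its last target. There are 200 camera calls.

## Working session

There is one attempt and no reset: what is moved stays moved. The work goes in short steps, Python scripts to look and compute and a tool call to move; the robot and the scene stay as the last step left them, time stands still between calls to the robot, and variables do not carry over. Pictures are saved under pics/ and viewed, on a budget of 10 in all, crops included, one or two more only if the job needs it, and the job is handed in when it is done.

Besides the shell and the picture viewer there is one more tool, called as name([rows], argument=value, ...), one row to a line, values as JSON. play_rows: Moves the arm, as the interface text tells. Its arguments: {"type":"object","properties":{"offset":{"type":"array","items":{"type":"array","items":{"type":"number"}}},"turn":{"type":"array","items":{"type":"number"}},"grip":{"type":"number"}},"required":["offset","turn"]}

```bash
mkdir -p pics; cat > h.py <<'E'
import numpy as np, cv2
from bench import arm, eyes, find_in, silhouettes
def cloud(name):
    im,d=eyes.get_image(name); p=eyes.camera_params(name)
    K=np.array(p["camera_matrix"]);T=np.linalg.inv(np.array(p["camera_from_world"]))
    v,u=np.mgrid[0:420,0:560]
    c=np.stack([(u-K[0,2])/K[0,0]*d,(v-K[1,2])/K[1,1]*d,d],-1)
    w=c@T[:3,:3].T+T[:3,3]; w[d==0]=np.nan
    return im,d,w
def save(n,im): cv2.imwrite('pics/'+n,cv2.cvtColor(im,cv2.COLOR_RGB2BGR))
E
python3 - <<'E'
from h import *
for n in ("scene","side"):
    im,d,w=cloud(n); save(n+'0.png',im); np.savez(n+'0.npz',im=im,w=w)
    for q in ("console","fixture","lever_pad","selector_grip","solvent","swab_pot","cassette"):
        for r in silhouettes(n,q)[:3]:
            m=r["mask"]; print(n,q,round(r["score"],2),np.round(r["bbox"]),np.round(np.nanmedian(w[m],0)))
print(arm.read_state())
E
```

```text
scene console 0.77 [336. 223.  75.  51.] [571. 198.  70.]
scene fixture 0.89 [128. 240.  65.  75.] [ 741. -412.   42.]
scene fixture 0.82 [205. 214.  33.  67.] [ 589. -225.   27.]
scene fixture 0.73 [195. 168.  41.  50.] [ 300. -340.   44.]
scene lever_pad 0.93 [123. 226.  36.  41.] [ 670. -422.  119.]
scene lever_pad 0.74 [204. 201.  20.  40.] [ 525. -230.  112.]
scene lever_pad 0.47 [193. 156.  25.  30.] [ 240. -347.  113.]
scene selector_grip 0.7 [334. 204.  16.  15.] [519. 193.  93.]
scene selector_grip 0.39 [205. 202.  20.  39.] [ 513. -232.  108.]
scene solvent 0.76 [251. 268.  24.  51.] [819. -33.  86.]
scene swab_pot 0.57 [416. 226.  25.  30.] [542. 446.  51.]
scene cassette 0.62 [143. 209.  25.  25.] [ 509. -444.   30.]
side console 0.65 [253. 197.  67.  51.] [504. 156.  67.]
side fixture 0.61 [313. 262.  74.  62.] [ 542. -243.   15.]
side fixture 0.55 [396. 291.  83.  60.] [ 705. -431.   13.]
side fixture 0.55 [239. 320.  87.  69.] [ 266. -355.   15.]
side lever_pad 0.97 [401. 273.  55.  13.] [ 677. -429.  113.]
side lever_pad 0.71 [312. 246.  49.  19.] [ 504. -239.  117.]

[... 361 characters left out ...]

{'clock': 0.8, 'joints': array([ 1.46562115e+00,  3.84676167e-01,  7.89812167e-03, -2.04751550e-05,
       -1.19398426e+00, -2.58626717e-01]), 'joint_vel': array([-0.00026133, -0.00052219,  0.00054722, -0.00020205,  0.00031851,
        0.00090028]), 'joint_efforts': array([ 2.67458372e-04, -3.92026520e+01,  1.88607556e+01,  4.19072986e+00,
       -3.06922648e-04,  8.00015584e-06]), 'position': array([222.34166546, 584.0913698 , 231.32269751]), 'ee_rot': array([-5.67522292e-01,  8.23358031e-01,  1.91098625e-05,  3.84312843e-06]), 'contact_force': array([-0.29524376,  0.58118968,  0.51285716]), 'wrist_torque': array([-0.00021838, -0.02181187, -0.03599565]), 'gripper_width': 85.25549850771274}
```

View pics/scene0.png

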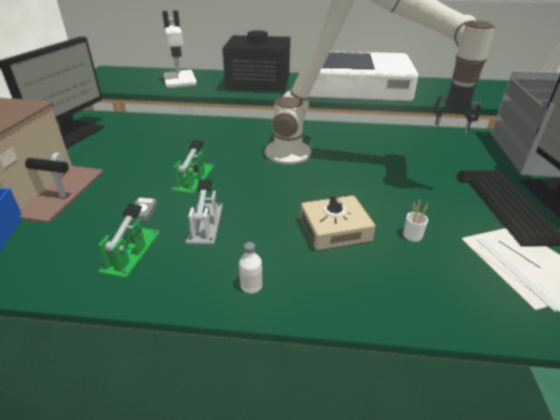

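View pics/side0.png

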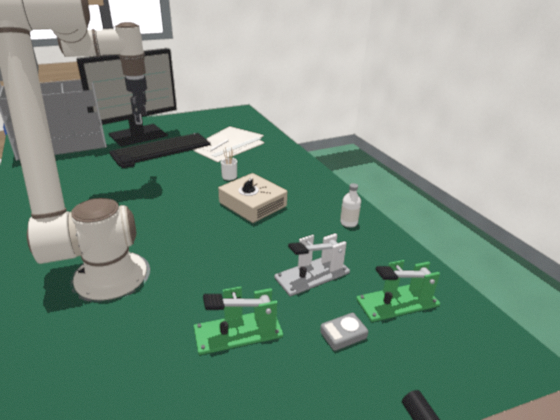

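The scene view shows the beige console at about (336,222), with the knob at (334,204). The grey fixture is at (205,214), two green look-alikes are at (128,245) and (195,168), the bottle is at (251,270) and the pot at (416,226). The side view agrees. I'll move the wrist over the console.

play_rows([
  [22, -32, 4],
  [22, -32, 4],
  [22, -32, 4],
  [22, -32, 4],
  [22, -32, 4],
  [22, -32, 4],
  [22, -32, 4],
  [22, -32, 4],
  [22, -32, 4],
  [22, -32, 4],
  [22, -32, 4],
  [0, 0, 0],
], turn=[0, 0, 0, 0, 0, 0, 0, 0, 0, 0, 0, 0])

```text
clock: 2.0
position: [470.4, 218.6, 277.8]
ee_rot: [-0.57, 0.822, -0.0, 0.002]
contact_force: [-0.0, 0.4, -0.1]
gripper_width: 85.7
```

```bash
python3 - <<'E'
from h import *
im,d,w=cloud("wrist"); save('w1.png',im); np.savez('w1.npz',im=im,w=w)
print(arm.read_state()["position"])
z=w[...,2]
def rect(m):
    return cv2.minAreaRect(w[m][:,:2].astype(np.float32))
m=(abs(z-70)<6); n,l,s,c=cv2.connectedComponentsWithStats(m.astype(np.uint8)); k=1+np.argmax(s[1:,4])
print('lid',rect(l==k),s[k])
b=(z>95)&(z<125)&(np.hypot(w[...,0]-515,w[...,1]-190)<60)
print('bar',rect(b),b.sum(),np.nanmedian(z[b]))
E
```

```text
[469.54316439 219.74872615 277.41159892]
lid ((525.8402099609375, 201.38247680664062), (170.49539184570312, 190.51145935058594), 19.916431427001953) [  156     0   239   241 28188]
bar ((506.9811096191406, 194.33270263671875), (50.08375930786133, 14.099385261535645), 38.00440979003906) 826 111.76612402574884
```

View pics/w1.png

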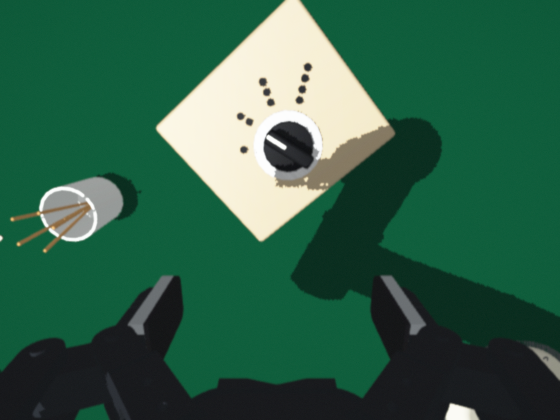

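The wrist view shows the console with the knob at pixel (288,147). Its white pointer faces the two dots, so selector is about 0.63. The three dots are at about (266,92). The knob axis is at (507,194.4), the console yaw is 0.348 and the bar angle is 0.663. The jaws need a turn of +1.02.

play_rows([
  [5, -4, -15],
  [5, -4, -15],
  [5, -4, -15],
  [5, -4, -15],
  [5, -3, -15],
  [5, -3, -15],
  [5, -2, -15],
  [2, -1, -15],
  [0, 0, 0],
], turn=[0.13, 0.13, 0.13, 0.13, 0.13, 0.13, 0.13, 0.11, 0])

```text
clock: 2.95
position: [503.8, 201.3, 153.4]
ee_rot: [0.909, -0.416, -0.005, -0.004]
contact_force: [0.5, 0.1, -0.1]
gripper_width: 85.4
```

```bash
cat >> h.py <<'E'
from scipy.spatial.transform import Rotation as R
def st():
    s=arm.read_state(); x=R.from_quat(s["ee_rot"]).as_matrix()[:,0]
    print(round(s["clock"],2),np.round(s["position"],1),'xang',round(float(np.arctan2(x[1],x[0])),3),np.round(s["contact_force"],1),np.round(s["wrist_torque"],3),np.round(s["joints"],2),round(s["gripper_width"],1))
E
python3 -c "
from h import *
st()"
```

```text
2.95 [503.8 201.3 153.4] xang -0.857 [ 0.5  0.1 -0.1] [-0.024  0.033  0.018] [ 0.67  0.32 -0.3  -0.01 -0.95  1.62] 85.4
```

play_rows([
  [3, -7, 0],
  [0, 0, -15],
  [0, 0, -15],
  [0, 0, -15],
  [0, 0, -10],
  [0, 0, 0],
  [0, 0, 0],
], turn=[-0.05, 0, 0, 0, 0, 0, 0])

```text
clock: 3.65
position: [507.4, 200.8, 101.9]
ee_rot: [0.897, -0.442, -0.002, -0.007]
contact_force: [0.0, 0.4, 0.1]
gripper_width: 85.3
```

```bash
python3 -c "
from h import *
st()"
```

```text
3.65 [507.4 200.8 101.9] xang -0.916 [0.  0.4 0.1] [-0.057 -0.037 -0.026] [ 0.67  0.38 -0.36 -0.01 -0.82  1.57] 85.3
```

play_rows([
  [0, -6, -8],
  [0, 0, -7],
  [0, 0, 0],
  [0, 0, 0],
], turn=[0, 0, 0, 0])

```text
clock: 4.05
position: [508.3, 195.0, 87.6]
ee_rot: [0.897, -0.442, -0.001, -0.009]
contact_force: [0.4, 0.0, -0.6]
gripper_width: 85.4
```

play_rows([
  [0, 0, 0],
  [0, 0, 0],
  [0, 0, 0],
  [0, 0, 0],
  [0, 0, 0],
  [0, 0, 0],
  [0, 0, 0],
  [0, 0, 0],
  [0, 0, 0],
  [0, 0, 0],
], turn=[0, 0, 0, 0, 0, 0, 0, 0, 0, 0], grip=-1)

```text
clock: 5.05
position: [509.6, 194.1, 88.6]
ee_rot: [0.897, -0.442, 0.0, -0.009]
contact_force: [0.5, -0.5, -0.6]
gripper_width: 12.8
```

```bash
python3 -c "
from h import *
st()"
```

```text
5.05 [509.6 194.1  88.6] xang -0.916 [ 0.5 -0.5 -0.6] [-0.199 -0.16   0.012] [ 0.66  0.39 -0.38 -0.01 -0.78  1.58] 12.8
```

play_rows([
  [0, 0, 0],
  [0, 0, 0],
  [0, 0, 0],
  [0, 0, 0],
  [0, 0, 0],
  [0, 0, 0],
  [0, 0, 0],
  [0, 0, 0],
  [0, 0, 0],
], turn=[-0.09, -0.09, -0.09, -0.09, -0.09, -0.09, -0.08, 0, 0])

```text
clock: 5.95
position: [510.1, 193.1, 88.5]
ee_rot: [0.713, -0.702, 0.004, -0.008]
contact_force: [0.8, -1.8, -0.3]
gripper_width: 12.8
```

```bash
python3 -c "
from h import *
st()"
```

```text
5.95 [510.1 193.1  88.5] xang -1.555 [ 0.8 -1.8 -0.3] [-0.133 -0.053  0.093] [ 0.66  0.39 -0.39  0.01 -0.77  0.92] 12.8
```

play_rows([
  [0, 0, 0],
  [0, 0, 0],
  [0, 0, 0],
  [0, 0, 0],
  [0, 0, 0],
  [0, 0, 0],
], turn=[0, 0, 0, 0, 0, 0], grip=1)

```text
clock: 6.55
position: [509.9, 193.7, 88.6]
ee_rot: [0.714, -0.701, 0.003, -0.008]
contact_force: [-0.0, 1.0, -0.0]
gripper_width: 85.3
```

play_rows([
  [0, 0, 15],
  [0, 0, 25],
  [0, 0, 30],
  [0, 0, 30],
  [0, 0, 30],
  [-5, 0, 30],
  [-10, 0, 20],
  [-10, 0, 10],
  [0, 0, 0],
], turn=[0, 0, 0, 0, 0, 0, 0, 0, 0])

```text
clock: 7.45
position: [481.5, 192.0, 284.5]
ee_rot: [0.713, -0.701, 0.003, -0.006]
contact_force: [-0.9, 0.9, 0.6]
gripper_width: 85.7
```

```bash
python3 - <<'E'
from h import *
st()
im,d,w=cloud("wrist"); save('w2.png',im)
z=w[...,2]
b=(z>95)&(z<125)&(np.hypot(w[...,0]-507,w[...,1]-194)<45)
r=cv2.minAreaRect(w[b][:,:2].astype(np.float32)); print('bar',r,b.sum())
# fixture from scene/side clouds
for n in ("scene0","side0"):
    f=np.load(n+'.npz'); W=f['w']; im=f['im'].astype(int)
    reg=(abs(W[...,0]-560)<160)&(abs(W[...,1]+235)<95)
    sat=im.max(-1)-im.min(-1)
    g=reg&(W[...,2]>7)
    P=W[g]; print(n,g.sum())
    base=reg&(abs(W[...,2]-12)<5)
    print(' base',cv2.minAreaRect(W[base][:,:2].astype(np.float32)),base.sum())
    dark=reg&(W[...,2]>95)&(im.max(-1)<60)
    print(' pad',np.round(np.median(W[dark],0)),cv2.minAreaRect(W[dark][:,:2].astype(np.float32)),dark.sum())
E
```

```text
7.45 [481.5 192.  284.5] xang -1.553 [-0.9  0.9  0.6] [ 0.05  -0.083 -0.006] [ 0.7   0.16 -0.17  0.   -1.23  0.89] 85.7
bar ((508.1268005371094, 193.0509490966797), (49.545738220214844, 13.863871574401855), 1.3711183071136475) 738
scene0 1438
 base ((564.696044921875, -230.25872802734375), (259.58575439453125, 90.48168182373047), 5.105889320373535) 606
 pad [nan nan nan] ((0.0, 0.0), (0.0, 0.0), 0.0) 0
side0 2425
 base ((538.9721069335938, -236.09613037109375), (209.76535034179688, 94.59375), 6.155848026275635) 1204
 pad [ 478. -249.  126.] ((480.8575134277344, -242.27317810058594), (39.180110931396484, 46.65091323852539), 8.025899887084961) 142
  return _methods._mean(a, axis=axis, dtype=dtype,
  ret = um.true_divide(
```

View pics/w2.png

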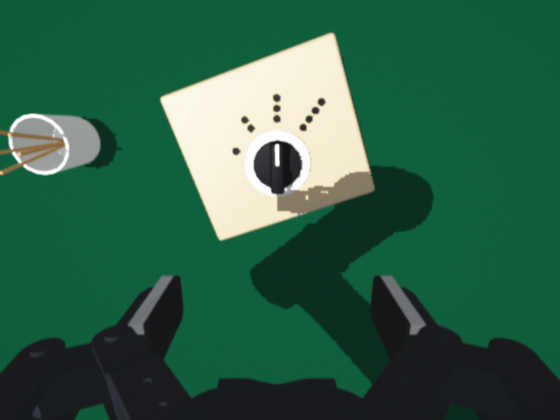

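The pointer now faces the three dots, and the bar angle of 0.024 gives selector ≈ 1.27. Next I'll go over the grey fixture.

play_rows([
  [-4, -40, 0],
  [-4, -40, 0],
  [-4, -40, 0],
  [-4, -40, 0],
  [-4, -40, 0],
  [-4, -40, 0],
  [-4, -40, 0],
  [-4, -40, 0],
  [-4, -40, 0],
  [-4, -40, 0],
  [0, -30, 0],
  [0, 0, 0],
], turn=[0, 0, 0, 0, 0, 0, 0, 0, 0, 0, 0, 0])

```text
clock: 8.7
position: [431.8, -253.4, 261.9]
ee_rot: [0.715, -0.699, -0.009, 0.008]
contact_force: [0.0, -0.7, 0.0]
gripper_width: 85.4
```

```bash
python3 - <<'E'
from h import *
st()
im,d,w=cloud("wrist"); save('w3.png',im); np.savez('w3.npz',im=im,w=w); z=w[...,2]
reg=(abs(w[...,0]-540)<130)&(abs(w[...,1]+236)<75)
b=reg&(abs(z-12)<4); print('base',cv2.minAreaRect(w[b][:,:2].astype(np.float32)),b.sum())
p=reg&(z>105)&(z<140)&(im.max(-1)<70)
P=w[p]; print('pad',np.round(np.median(P,0),1),cv2.minAreaRect(P[:,:2].astype(np.float32)),p.sum(),P[:,2].min(),P[:,2].max())
E
```

```text
8.7 [ 431.8 -253.4  261.9] xang -1.549 [ 0.  -0.7  0. ] [ 0.041 -0.07  -0.003] [-0.2   0.16 -0.23  0.   -1.21  1.79] 85.4
base ((525.56591796875, -233.40377807617188), (180.33860778808594, 89.95755004882812), 4.994012832641602) 7156
pad [ 478.  -235.8  129.4] ((485.5610656738281, -237.04412841796875), (45.11172866821289, 44.511505126953125), 4.614407539367676) 1807 118.1728136938575 133.59708575777228
```

View pics/w3.png

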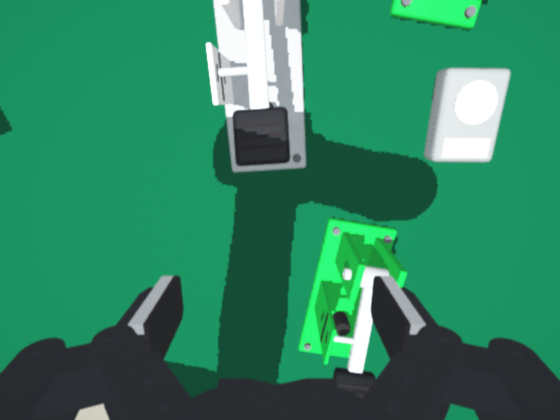

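The wrist view shows the grey fixture's black pad centred at (261,136). The green look-alikes are at (355,300) and (440,10), clear of the move. The pad's rest centre is about (485,-237), so level will be about (478,-237). I'll shut the gripper and move above it.

play_rows([
  [8, 3, -10],
  [8, 3, -15],
  [8, 3, -15],
  [8, 3, -15],
  [8, 2, -15],
  [7, 2, -15],
  [0, 0, -10],
  [0, 0, 0],
  [0, 0, 0],
  [0, 0, 0],
], turn=[0.01, 0.01, 0.01, 0.01, 0.01, 0.01, 0, 0, 0, 0], grip=-1)

```text
clock: 9.75
position: [480.7, -224.4, 153.6]
ee_rot: [0.741, -0.671, -0.015, 0.01]
contact_force: [-0.8, 0.7, 0.3]
gripper_width: 0.0
```

```bash
python3 -c "
from h import *
st()"
```

```text
9.75 [ 480.7 -224.4  153.6] xang -1.471 [-0.8  0.7  0.3] [-0.026 -0.046  0.033] [-0.13  0.31 -0.31 -0.   -0.98  1.8 ] 0.0
```

play_rows([
  [-1, -12, -6],
  [0, 0, -6],
  [0, 0, 0],
  [0, 0, 0],
], turn=[0, 0, 0, 0])

```text
clock: 10.15
position: [480.0, -238.3, 142.5]
ee_rot: [0.741, -0.671, -0.013, 0.009]
contact_force: [0.5, -0.1, -0.0]
gripper_width: -0.3
```

```bash
python3 -c "
from h import *
st()"
```

```text
10.15 [ 480.  -238.3  142.5] xang -1.472 [ 0.5 -0.1 -0. ] [ 0.012 -0.113 -0.038] [-0.16  0.33 -0.31  0.   -0.96  1.83] -0.3
```

Press gently down toward z≈100 first.

play_rows([
  [0, 0, -6],
  [0, 0, -6],
  [0, 0, -6],
  [0, 0, -6],
  [0, 0, -6],
  [0, 0, -6],
  [0, 0, -6],
  [0, 0, 0],
  [0, 0, 0],
], turn=[0, 0, 0, 0, 0, 0, 0, 0, 0])

```text
clock: 11.05
position: [477.9, -239.0, 98.4]
ee_rot: [0.741, -0.671, -0.014, 0.011]
contact_force: [-2.9, 0.3, 6.4]
gripper_width: -0.0
```

```bash
python3 - <<'E'
from h import *
st()
im,d,w=cloud("side"); r=im[215:300,260:370]; save('s4.png',cv2.resize(r,None,fx=7,fy=7,interpolation=cv2.INTER_CUBIC))
im,d,w=cloud("wrist"); save('w4.png',im); np.savez('w4.npz',im=im,w=w)
E
```

```text
11.05 [ 477.9 -239.    98.4] xang -1.472 [-2.9  0.3  6.4] [ 0.086  0.697 -0.025] [-0.16  0.39 -0.37  0.   -0.85  1.83] -0.0
```

View pics/s4.png

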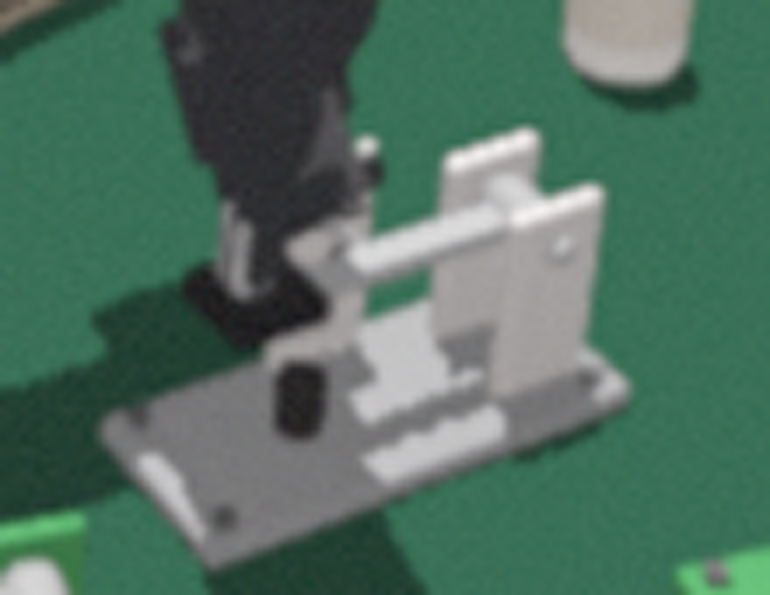

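View pics/w4.png

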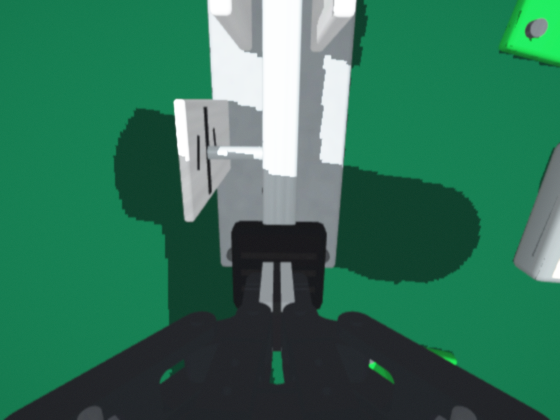

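The side crop shows the closed fingertips on the pad with the lever nearly level. In the wrist view the pin tip at (210,152) is close to the long mark. I'll measure the slope from depth.

```bash
python3 - <<'E'
from h import *
f=np.load('w4.npz');w=f['w'];im=f['im']
for r0,r1 in((20,200),(100,215)):
    P=w[r0:r1,274:288].reshape(-1,3);P=P[P[:,2]>60]
    ax=np.array([np.cos(.085),np.sin(.085)]);s=P[:,:2]@ax
    k=np.polyfit(s,P[:,2],1);print('slope',k[0],len(P),np.std(P[:,2]-np.polyval(k,s)),P[:,2].min(),P[:,2].max())
P=w[228:250,240:318].reshape(-1,3);print('pad',np.nanmedian(P,0))
for v in(235,255): print(np.nanmedian(w[v,240:318],0))
E
```

```text
slope -0.022929369147373996 2513 0.6558724114731588 89.31237281532438 94.49573399427811
slope -0.024054246990325608 1605 0.6286707286056749 90.06599839477158 94.81978404569526
pad [ 498.25616279 -237.45293775   98.2719812 ]
[ 499.93805559 -237.53312014   98.27807844]
[ 490.15509917 -238.29291665   99.17694833]
```

The lever is at about 0.227, which is within the band. I'll nudge down 3 mm and hold.

play_rows([
  [0, 0, -3],
  [0, 0, 0],
  [0, 0, 0],
  [0, 0, 0],
  [0, 0, 0],
  [0, 0, 0],
  [0, 0, 0],
  [0, 0, 0],
  [0, 0, 0],
  [0, 0, 0],
], turn=[0, 0, 0, 0, 0, 0, 0, 0, 0, 0])

```text
clock: 12.15
position: [478.1, -239.0, 99.1]
ee_rot: [0.741, -0.671, -0.014, 0.011]
contact_force: [-2.6, 0.8, 4.2]
gripper_width: 0.1
```

```bash
cat > m.py <<'E'
from h import *
st()
im,d,w=cloud("wrist")
P=w[20:200,274:288].reshape(-1,3);P=P[P[:,2]>60]
s=P[:,:2]@np.array([np.cos(.085),np.sin(.085)])
print('lever',.25+np.polyfit(s,P[:,2],1)[0]); st()
E
python3 m.py
```

```text
12.15 [ 478.1 -239.    99.1] xang -1.471 [-2.6  0.8  4.2] [ 0.015  0.845 -0.027] [-0.16  0.38 -0.37  0.   -0.85  1.83] 0.1
lever 0.22107788033050704
12.2 [ 478.1 -239.    99.2] xang -1.471 [-2.2 -0.2  5.2] [-0.003  0.804  0.005] [-0.16  0.38 -0.37  0.   -0.85  1.83] -0.1
```

play_rows([
  [0, 0, -4],
  [0, 0, -2],
  [0, 0, -1],
  [0, 0, -1],
  [0, 0, -1],
  [0, 0, -1],
], turn=[0, 0, 0, 0, 0, 0])

```text
clock: 12.8
position: [477.7, -239.1, 91.3]
ee_rot: [0.742, -0.671, -0.014, 0.011]
contact_force: [-3.0, -0.5, 6.5]
gripper_width: 0.1
```

```bash
python3 m.py; python3 m.py
```

```text
12.8 [ 477.7 -239.1   91.3] xang -1.471 [-3.  -0.5  6.5] [-0.058  0.884  0.015] [-0.16  0.39 -0.38  0.   -0.83  1.83] 0.1
lever 0.2816033847304366
12.85 [ 477.7 -239.1   91.2] xang -1.471 [-4.2  0.4  6.6] [-0.01   0.837 -0.01 ] [-0.16  0.39 -0.38  0.   -0.83  1.83] 0.1
12.85 [ 477.7 -239.1   91.2] xang -1.471 [-4.2  0.4  6.6] [-0.01   0.837 -0.01 ] [-0.16  0.39 -0.38  0.   -0.83  1.83] 0.1
lever 0.28209224042721653
12.9 [ 477.7 -239.1   91.3] xang -1.471 [-3.2 -0.2  6.5] [ 0.061  0.877 -0.023] [-0.16  0.39 -0.38  0.   -0.83  1.83] 0.0
```

play_rows([
  [0, 0, 3],
  [0, 0, 0],
  [0, 0, 0],
  [0, 0, 0],
  [0, 0, 0],
  [0, 0, 0],
], turn=[0, 0, 0, 0, 0, 0])

```text
clock: 13.5
position: [478.1, -239.1, 97.1]
ee_rot: [0.742, -0.671, -0.013, 0.011]
contact_force: [-2.3, -0.3, 5.1]
gripper_width: 0.3
```

```bash
python3 m.py; python3 m.py
```

```text
13.5 [ 478.1 -239.1   97.1] xang -1.47 [-2.3 -0.3  5.1] [-0.033  0.836  0.064] [-0.16  0.39 -0.37  0.   -0.85  1.83] 0.3
lever 0.23641448397649273
13.55 [ 478.1 -239.1   97.2] xang -1.47 [-1.9 -0.1  5.4] [-0.001  0.799  0.019] [-0.16  0.39 -0.37  0.01 -0.85  1.83] -0.3
13.55 [ 478.1 -239.1   97.2] xang -1.47 [-1.9 -0.1  5.4] [-0.001  0.799  0.019] [-0.16  0.39 -0.37  0.01 -0.85  1.83] -0.3
lever 0.23582192936541005
13.6 [ 478.1 -239.1   97.1] xang -1.47 [-3.  -0.1  5.2] [ 0.057  0.807 -0.001] [-0.16  0.39 -0.37  0.01 -0.85  1.83] 0.0
```

The lever is steady at about 0.236 with about 5 N, and it has stayed in the band for over 2 s. Handing in.

```bash
python3 -c "
from h import *
print(arm.job_done()); st()"
```

```text
the job is handed in; nothing more can be done
None
the job is handed in; nothing more can be done
```

I turned the selector knob from two dots to three, then pressed the grey fixture's pad with the shut fingers. I handed the job in while still holding the lever about level, 13.6 s into the 48 s limit. The hand-in reports no verdict.

- **Selector:** after I let go, the wrist camera put the knob at about 1.27 (target 1.26), with its pointer at the three dots. I did not look at it again after that, but nothing touched it.
- **Lever:** my last depth measurement gave about 0.236 (target 0.25, allowed 0.18 to 0.32). It was steady over two readings, with about 5 N upward on the fingers.
- **Corrections on the way:** the lever first crept up to 0.221, then my correction took it to 0.282, and I brought it back. All readings stayed inside the band and well below the 0.45 limit.
- **Bottle, pot, cassette and green look-alikes:** I planned the path clear of them and felt no unexpected contact. I did not measure their positions again at the end.

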